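# Refit the rinsed vial block in the dry-block heater

## Robot

A 6-joint arm with a two-finger parallel gripper is mounted at the origin on the work surface. World frame = base frame: x ahead of the robot, y to its left, z up, the work surface at z = 0. Lengths are in m, angles in rad, forces in N, time in s.
With the tool pointing down it reaches from about 0.3 to 0.875 m from the base axis. Payload 6.4 kg.
Tool frame: the origin (TCP) lies midway between the tips of the shut fingers; the grasp point (between the pads) lies 19 mm behind it; z points along the fingers, y is the line along which they close (so a half turn about z gives the same grasp; the last joint's range is limited). The gripper opens to 88 mm and grips with 3 to 60 N. Pads are 18 mm wide; open, the fingers measure 123 mm over their backs; the gripper's body (75 mm by 187 mm) begins 45 mm behind the grasp point.
Start: joints at [-1.503, 0.181, 1.607, -0, 1.354, -0.206], TCP at [0.155, -0.554, 0.239] pointing down, gripper open.
Joint ranges: [-2.99, 2.99], [-0.89, 2.07], [0.3, 2.58], [-1.14, 4.28], [0, 2.63], [-3.12, 3.12]. Speed limits (rad/s): [2.57, 2.57, 3.01, 3.14, 3.14, 3.14].

## Interface

Orientations are given as a rotation vector (axis times angle).
In Python, from plant import arm gives the robot as it stands. The module is installed in compiled form; this text tells all that it offers.
- The arm moves only by the tool servo_tool, never from a script. Its argument "targets" is a list of rows, each an object of numbers: "grip": the gripper command: -1 is shut, 1 is fully open, values between are in proportion; "x", "y", "z": the shift along the tool's x, y, z in m; "wx", "wy", "wz": the turn, a rotation vector about the tool's x, y, z in degrees. In form: [{"grip": .., "x": .., "y": .., "z": .., "wx": .., "wy": .., "wz": ..}, ...]. A call has 1 to 5 rows; each row is the pose to reach, as a shift and turn from the pose commanded when the call began, along the tool's axes at that moment; what a row does not reach only later rows make up. A row lasts 1/8 s, in which the tool goes at most 62.5 mm and 10.7 degrees, less where a joint would pass 70% of its speed; a pose out of reach is approached as far as the arm can. A call with a gripper value outside its range is refused whole. The fingers move at their own pace and stop on an object; the grip force is fixed at half the most. Time passes only in rows, so rows that repeat a pose let the fingers close. It gives the time, the measured TCP pose, the force, the opening and the grip force at its end, in the units of the state.
- arm.get_state(): the state, without advancing time (a new reading comes with each control period).
- arm.get_image(name): name is "scene" or "top" or "wrist"; returns the picture (384x512x3 uint8, blue, green, red); there is no depth.
- arm.calibration(name): a dict with "intrinsics" (3x3 intrinsics, pixels), "world_from_camera" (4x4, takes a point from camera to world coordinates). Camera axes: x right, y up, looking along -z (the intrinsics and any distortion apply to the point x, -y, -z); pixel columns grow to the right and rows downward; lengths in m; the calibration is good to about 2 mm. A picture is of the moment at which its call begins: read the wrist's pose just before it. calibration takes no time and is no camera call; for the wrist camera it gives the pose at the moment of the call.
- arm.hand_in(): hands the job in; it is judged then, once.
The state is a dict: "clock": time; "joint_positions": joint angles; "dq": joint speeds; "effort": joint torques, N m; "tool_pos": TCP position; "eef_rot": TCP orientation; "ft_force": force on the tool from outside, world axes, zero at the start; "moment": the same for the moment, N m; "finger_gap": finger opening in m; "gripper_force": force on a finger pad.
Only numpy, scipy, OpenCV 4.12 (cv2) and the standard library are available. Lean on these libraries where they do the work, as an engineer would, in place of code of your own. Each camera call takes 0.05 s, during which the arm holds its last target. There are 200 camera calls.

## Task

Lift the rectangular vial block up and off its hook on the drying rack, set it into the rectangular well of the heater, and press it down against the stiff lift plate until its top is fully home, flush with the rim of the well. Press gently, without slamming. Leave the round and the square block hanging where they are, do not push the bottle or the beaker about, and leave the block released.

Things in the scene. Friction and masses are not known exactly. Their poses are not given: they have to be found in the camera images.
- rack: Steel drying rack fixed to the bench: base 120 x 300 x 8 mm (x -30 to 90), a crossbar at x = 60, top 156 mm high, with three round hooks 8 mm thick pointing to rack -x (to the robot). Origin: on the bench under the hooks' hanging points. Each hook is level (top 149 mm high) from the crossbar to x = -22 mm, then turns up to a tip at x = -34 mm, 163 mm high.
- hook0 (a point): Top of the rack's hook at y = -105 mm, where a handle hangs (which block hangs on which hook varies). To come off, a handle is raised 15 to 40 mm, then drawn at least 45 mm to rack -x.
- hook1 (a point): The same for the middle hook (y = 0).
- hook2 (a point): The same for the hook at y = +105 mm.
- block: The block to move: plain aluminium, 40 (x) x 60 (y) x 30 mm high, six dark vial holes on top, about 200 g. A steel strap handle stands on it: two upright straps 12 (x) x 4 (y) mm, centred at y = +-18 mm, z = 30 to 80 mm, 40 mm over the outsides; the hook passes between them along x. Origin: centre of the underside, about 69 mm above the bench as it hangs. Grasp: both straps along y at z = 62 mm.
- block_top (a point): Centre of the block's top face (z = 30 mm of the block).
- block_handle (a point): Centre of the top of the handle's crossbar, at z = 85 mm of the block. The crossbar is 12 (x) x 40 (y) x 5 mm; its underside (z = 80 mm) rests on the hook. The block can be pressed down here.
- round_block: Bystander: round aluminium block, 58 mm across, 30 mm high, with the same handle, hanging on another hook. Origin: centre of the underside.
- square_block: Bystander: square aluminium block 44 x 44 x 44 mm with the same handle (crossbar top at 99 mm), hanging on another hook. Origin: centre of the underside.
- heater: Dry-block heater, fixed to the bench: white housing 124 (x) x 160 (y) x 80 mm high with a lower control strip 52 mm high along its -x side (to x = -106 mm), and in the middle of its top an aluminium rim around a rectangular well. Origin: on the bench under the centre of the well.
- well (a point): Centre of the well's mouth at the rim, 80 mm above the bench; axes of the heater. The well is 44 (x) x 64 (y) mm with a 3 mm chamfer, so the block (40 x 60) has 2 mm of play on each side; its long side is along the heater's y. A half turn of the block makes no difference.
- lift_plate (a joint): Lift plate that forms the floor of the well: metres pushed down from its raised position; 0 = raised, floor 18 mm below the rim; 0.012 = fully down, floor 30 mm below the rim, where the block is flush. It is stiff (about 6 N) and stays where it is left; the block's own weight does not push it down.
- bottle: Bystander: amber reagent bottle, 68 mm across, 150 mm tall, standing on the bench. Origin: centre of the underside.
- beaker: Bystander: glass beaker, 70 mm across, 85 mm tall, standing on the bench. Origin: centre of the underside.
There are look-alikes about, which are no part of the job. What is shaped like the block but blue, pink or turquoise is not meant.

How it is judged:
On the way:
1. the rectangular block has been lifted off its hook and is carried clear of the rack (distance of block from where it was at the start of the episode above 0.06 m and contact force between block and rack below 0.1 N and height (world z) of block above 0.045 m and angle between block's own z axis and vertical below 0.6 rad), for 0.1 s.
At the end, for the whole second after the job is handed in: The rectangular block is released at rest in the well: centred within 5 mm, upright within 0.06 rad, aligned within 0.12 rad, its top 2 mm above to 4 mm below the rim, the lift plate down at least 10 mm; the other two blocks hang and bottle and beaker stand within 30 mm of their starts (horizontal distance between block_top and well below 0.005 m and z of block_top in the frame of well between -0.004 and 0.002 m and value of joint lift_plate above 0.01 m and angle between block's own z axis and vertical below 0.06 rad and angle between the y axis of block and the y axis of heater, either way round below 0.12 rad and linear speed of block below 0.02 m/s and distance of each of round_block, square_block, bottle, beaker from where it was at the start of the episode below 0.03 m); the robot touches nothing.
It fails at once if the round or the square block is knocked off or dragged along its hook (more than 30 mm) (distance of any of round_block, square_block from where it was at the start of the episode above 0.03 m).
It fails at once if the bottle or the beaker is pushed more than 30 mm or tipped (distance of any of bottle, beaker from where it was at the start of the episode above 0.03 m or angle between any of bottle, beaker's own z axis and vertical above 0.5 rad).
It fails at once if the block is slammed or crushed into the heater (more than 60 N) (contact force between block and heater above 60 N).
It also fails if it takes over 54 s, if anything falls off the work surface, if the arm or the gripper's body presses on something with over 40 N, if the wrist force passes 120 N, or if a joint passes its speed limit or range.

## Working session

There is one attempt and no reset: what is moved stays moved. The work goes in short steps, Python scripts to look and compute and a tool call to move; the robot and the scene stay as the last step left them, time stands still between calls to the robot, and variables do not carry over. Pictures are saved under pics/ and viewed, at most 10 in all, crops included, and the job is handed in when it is done.

Besides the shell and the picture viewer there is one more tool, called after "Call:" in YAML: its name, and indented under it one key for each argument. servo_tool: Moves the arm, as the interface text tells. Its arguments: {"type":"object","properties":{"targets":{"type":"array"}},"required":["targets"]}

```bash
mkdir -p pics; python3 - <<'E'
from plant import arm
import cv2,numpy as np
np.set_printoptions(precision=4,suppress=True)
s=arm.get_state();print(s)
for n in("scene","top","wrist"):
    c=arm.calibration(n);print(n,c)
    im=arm.get_image(n);cv2.imwrite(f"pics/{n}0.png",im)
a=cv2.imread("pics/scene0.png");b=cv2.imread("pics/top0.png")
E
```

```text
{'clock': 0.0, 'joint_positions': array([-1.5033,  0.1815,  1.608 , -0.    ,  1.3538, -0.2063]), 'dq': array([ 0.0008, -0.0002, -0.0003, -0.0011,  0.0011, -0.0012]), 'effort': array([ -0.0003, -43.3879, -34.184 ,   0.0702,   0.0388,  -0.0001]), 'tool_pos': array([ 0.1555, -0.553 ,  0.2378]), 'eef_rot': array([-3.1104, -0.4285, -0.0002]), 'ft_force': array([-0.0649, -0.369 , -0.1115]), 'moment': array([-0.0099, -0.0328, -0.0108]), 'gripper_force': 0.0, 'finger_gap': 0.08812901813438659}
scene {'intrinsics': array([[405.4674,   0.    , 255.6546],
       [  0.    , 405.4674, 192.2666],
       [  0.    ,   0.    ,   1.    ]]), 'world_from_camera': array([[ 0.7937, -0.5046,  0.3397,  0.9244],
       [ 0.6082,  0.649 , -0.4571, -0.4441],
       [ 0.0102,  0.5694,  0.822 ,  0.8761],
       [ 0.    ,  0.    ,  0.    ,  1.    ]])}
top {'intrinsics': array([[433.055 ,   0.    , 259.0961],
       [  0.    , 433.055 , 185.9153],
       [  0.    ,   0.    ,   1.    ]]), 'world_from_camera': array([[-0.0073,  0.9921, -0.1252,  0.4288],
       [-1.    , -0.008 , -0.0057, -0.0478],
       [-0.0067,  0.1251,  0.9921,  1.2935],
       [ 0.    ,  0.    ,  0.    ,  1.    ]])}
wrist {'intrinsics': array([[291.1678,   0.    , 259.5726],
       [  0.    , 291.1678, 185.5874],
       [  0.    ,   0.    ,   1.    ]]), 'world_from_camera': array([[ 0.27  ,  0.9234,  0.2729,  0.2251],
       [-0.9629,  0.2592,  0.0754, -0.5335],
       [-0.0011, -0.2831,  0.9591,  0.3839],
       [ 0.    ,  0.    ,  0.    ,  1.    ]])}
```

View pics/scene0.png

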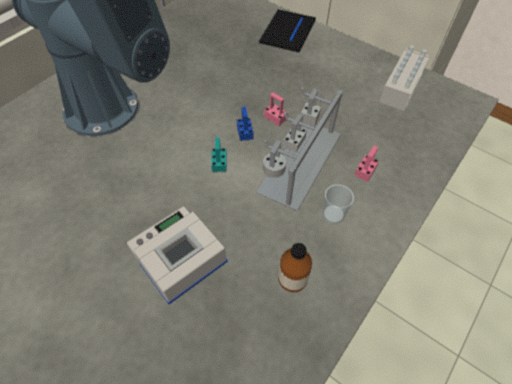

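View pics/top0.png

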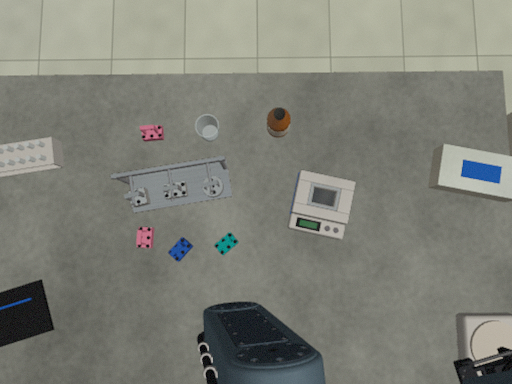

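The scene view shows the rack with three grey blocks. In the top view the candidates are: grey square block (139,197), grey rectangular block (175,190) on the middle hook, and grey round block (213,186). The look-alikes are pink (152,132) and (145,237), blue (180,249) and turquoise (227,243). I choose the grey one with six holes at (175,190). The heater well is at about (324,195), the bottle at (279,122) and the beaker at (207,127). Next is one close crop to check the choice.

```bash
python3 - <<'E'
import cv2,numpy as np
b=cv2.imread("pics/top0.png")
r=cv2.resize(b[148:218,105:240],None,fx=5.9,fy=5.9,interpolation=cv2.INTER_CUBIC)[:, :800]
h=cv2.resize(b[165:245,280:365],None,fx=2.2,fy=2.2,interpolation=cv2.INTER_CUBIC)
o=np.zeros((r.shape[0]+h.shape[0],800,3),np.uint8);o[:r.shape[0],:r.shape[1]]=r;o[r.shape[0]:,:h.shape[1]]=h
a=cv2.imread("pics/scene0.png")[85:210,255:350];a=cv2.resize(a,None,fx=1.4,fy=1.4);o[r.shape[0]:r.shape[0]+a.shape[0],300:300+a.shape[1]]=a[:o.shape[0]-r.shape[0]]
cv2.imwrite("pics/crop1.png",o);print(o.shape,r.shape)
E
```

```text
(589, 800, 3) (413, 796, 3)
```

View pics/crop1.png

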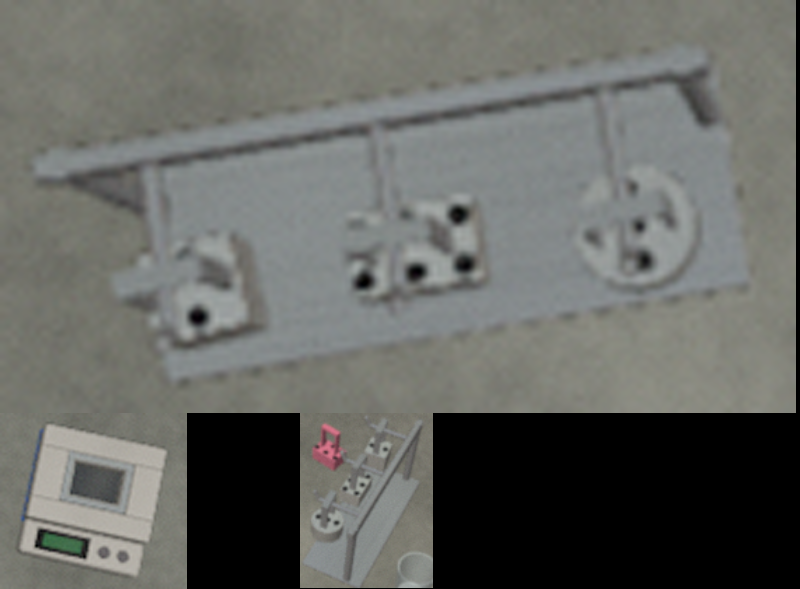

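The crop confirms it: the middle block (crop 415,245) is plain aluminium and rectangular, with six holes. The square block is at crop (205,285) and the round one at (640,225). Next I fit the rack and heater poses from these features.

```bash
cat > h.py <<'E'
from plant import arm
import cv2,numpy as np
from scipy.optimize import least_squares
from scipy.spatial.transform import Rotation as R
np.set_printoptions(precision=4,suppress=True)
def project(c,P):
    T=np.linalg.inv(c["world_from_camera"]);p=np.asarray(P)@T[:3,:3].T+T[:3,3]
    q=np.c_[p[:,0],-p[:,1],-p[:,2]]@c["intrinsics"].T
    return q[:,:2]/q[:,2:]
def place(v,L):
    c,s=np.cos(v[2]),np.sin(v[2]);L=np.asarray(L,float)
    return np.c_[v[0]+c*L[:,0]-s*L[:,1],v[1]+s*L[:,0]+c*L[:,1],L[:,2]]
def fit(c,L,uv,v0):
    r=least_squares(lambda v:(project(c,place(v,L))-uv).ravel(),v0,loss="soft_l1",f_scale=1.)
    return r.x,r.fun.reshape(-1,2)
def go(xyz,yaw):
    "shift/turn in tool axes to a tool-down pose whose y axis is at world yaw+90deg"
    s=arm.get_state();A=R.from_rotvec(s["eef_rot"])
    best=min((R.from_euler("z",yaw+k*np.pi)*R.from_euler("x",np.pi) for k in(0,1)),key=lambda B:(A.inv()*B).magnitude())
    print("shift mm",A.inv().apply(np.array(xyz)-s["tool_pos"])*1e3,"turn deg",np.degrees((A.inv()*best).as_rotvec()))
E
python3 - <<'E'
from h import *
c=arm.calibration("top")
f=lambda p:np.array([[105+x/5.9,148+y/5.9] for x,y in p])
L=np.array([(-30,150,8),(-30,-150,8),(60,0,156),(60,105,156),(60,-105,156)])/1e3
v,r=fit(c,L,f([(175,378),(748,285),(377,125),(152,162),(603,88)]),[.6,.15,.1]);print("rack",v,np.degrees(v[2]),r.tolist())
g=lambda p:np.array([[280+x/2.2,165+(y-413)/2.2] for x,y in p])
L=np.array([(62,80,80),(62,-80,80),(0,0,80),(-106,80,52),(-106,-80,52)])/1e3
h,r=fit(c,L,g([(44,425),(167,450),(98,482),(22,549),(137,576)]),[.5,-.2,-.1]);print("heater",h,np.degrees(h[2]),r.tolist())
d=place(v,[(-.0,0,.112)])[0];print(d)
go([d[0]-.02*0,d[1],.30],v[2])
E
```

```text
rack [0.5618 0.1893 0.1611] 9.23067083622702 [[-0.7796775591304765, 2.5106302245326617], [1.6680049293908894, 1.3729030637645963], [-0.036591216527909864, -0.6771748982998247], [-0.9157542315462308, -0.37877259318838696], [0.5706964306288285, -0.9583370665006612]]
heater [ 0.5504 -0.2233 -0.2197] -12.585114974637879 [[0.5552013220394656, -1.12500260590312], [0.20424215669129353, -0.7580424968316777], [-0.49091892575614793, 0.13314793675104397], [-2.039497181879426, 0.9489877865032952], [0.8549874487704869, 0.58525632443056]]
[0.5618 0.1893 0.112 ]
shift mm [ 591.9307 -605.0001  -61.0031] turn deg [-0.0761 -0.0133  6.4564]
```

Call:
servo_tool:
  targets:
    - {"grip":1,"x":40,"y":-45,"z":-0.02}
    - {"grip":1,"x":0.08,"y":-0.09,"z":-0.04}
    - {"grip":1,"x":0.12,"y":-0.13,"z":-0.042}
    - {"grip":1,"x":0.165,"y":-0.175,"z":-0.042}
    - {"grip":1,"x":0.21,"y":-0.22,"z":-0.042}

```text
$.targets[0]: bad value
```

The first row was in millimetres by mistake, and the call was refused. I resend it in metres.

Call:
servo_tool:
  targets:
    - {"grip":1,"x":0.04,"y":-0.045,"z":-0.02}
    - {"grip":1,"x":0.08,"y":-0.09,"z":-0.04}
    - {"grip":1,"x":0.12,"y":-0.13,"z":-0.042}
    - {"grip":1,"x":0.165,"y":-0.175,"z":-0.042}
    - {"grip":1,"x":0.21,"y":-0.22,"z":-0.042}

```text
$.targets[0]: bad value
```

Call:
servo_tool:
  targets:
    - {"grip":1,"x":0.04,"y":-0.045,"wz":2}
    - {"grip":1,"x":0.08,"y":-0.09,"wz":4}
    - {"grip":1,"x":0.12,"y":-0.13,"wz":6.5}
    - {"grip":1,"x":0.165,"y":-0.175,"wz":6.5}
    - {"grip":1,"x":0.2,"y":-0.22,"wz":6.5}

```text
$.targets[0]: bad value
```

```bash
python3 - <<'E'
from h import *
print(arm.get_state()["tool_pos"],arm.get_state()["eef_rot"]);go([.53,.184,.28],.161)
E
```

```text
[ 0.1555 -0.5532  0.238 ] [-3.1109 -0.4285 -0.0002]
shift mm [ 559.917  -608.5045  -41.0083] turn deg [-0.0761 -0.0133  6.4625]
```

Probably every key must be present in each row.

Call:
servo_tool:
  targets:
    - {"grip":1,"x":0.04,"y":-0.045,"z":-0.02,"wx":0,"wy":0,"wz":0}
    - {"grip":1,"x":0.08,"y":-0.09,"z":-0.04,"wx":0,"wy":0,"wz":0}
    - {"grip":1,"x":0.12,"y":-0.13,"z":-0.041,"wx":0,"wy":0,"wz":0}
    - {"grip":1,"x":0.16,"y":-0.175,"z":-0.041,"wx":0,"wy":0,"wz":0}
    - {"grip":1,"x":0.2,"y":-0.22,"z":-0.041,"wx":0,"wy":0,"wz":0}

```text
clock: 0.78
tool_pos: [0.289, -0.2859, 0.2797]
eef_rot: [3.112, 0.428, 0.001]
ft_force: [0.8, 0.1, 0.3]
finger_gap: 0.0882
gripper_force: 0.0
```

Call:
servo_tool:
  targets:
    - {"grip":1,"x":0.04,"y":-0.045,"z":0,"wx":0,"wy":0,"wz":2}
    - {"grip":1,"x":0.08,"y":-0.09,"z":0,"wx":0,"wy":0,"wz":4}
    - {"grip":1,"x":0.125,"y":-0.13,"z":0,"wx":0,"wy":0,"wz":6.5}
    - {"grip":1,"x":0.165,"y":-0.175,"z":0,"wx":0,"wy":0,"wz":6.5}
    - {"grip":1,"x":0.21,"y":-0.215,"z":0,"wx":0,"wy":0,"wz":6.5}

```text
clock: 1.4
tool_pos: [0.4331, -0.0219, 0.2799]
eef_rot: [3.131, 0.252, 0.001]
ft_force: [2.5, 0.3, -0.6]
finger_gap: 0.0882
gripper_force: 0.0
```

```bash
python3 - <<'E'
from h import *
print(arm.get_state()["tool_pos"],arm.get_state()["eef_rot"]);go([.53,.184,.28],.161)
E
```

```text
[ 0.4331 -0.0219  0.2799] [3.131  0.2519 0.0012]
shift mm [ 128.6131 -187.7431   -0.1079] turn deg [ 0.0331 -0.0398 -0.026 ]
```

Call:
servo_tool:
  targets:
    - {"grip":1,"x":0.033,"y":-0.047,"z":0,"wx":0,"wy":0,"wz":0}
    - {"grip":1,"x":0.066,"y":-0.094,"z":0,"wx":0,"wy":0,"wz":0}
    - {"grip":1,"x":0.098,"y":-0.141,"z":0,"wx":0,"wy":0,"wz":0}
    - {"grip":1,"x":0.128,"y":-0.186,"z":0,"wx":0,"wy":0,"wz":0}
    - {"grip":1,"x":0.128,"y":-0.186,"z":0,"wx":0,"wy":0,"wz":0}

```text
clock: 2.02
tool_pos: [0.5294, 0.1831, 0.2787]
eef_rot: [-3.13, -0.258, 0.002]
ft_force: [-0.5, -0.4, -0.3]
finger_gap: 0.0883
gripper_force: 0.0
```

```bash
python3 - <<'E'
from h import *
import pickle
s=arm.get_state();print(s["tool_pos"],s["eef_rot"])
c=arm.calibration("wrist");im=arm.get_image("wrist");cv2.imwrite("pics/w1.png",im)
pickle.dump(c,open("w1.pkl","wb"))
cv2.imwrite("pics/w1v.png",cv2.resize(im,(800,600),interpolation=cv2.INTER_CUBIC))
E
```

```text
[0.5294 0.1831 0.2787] [-3.1304 -0.2583  0.0022]
```

View pics/w1v.png

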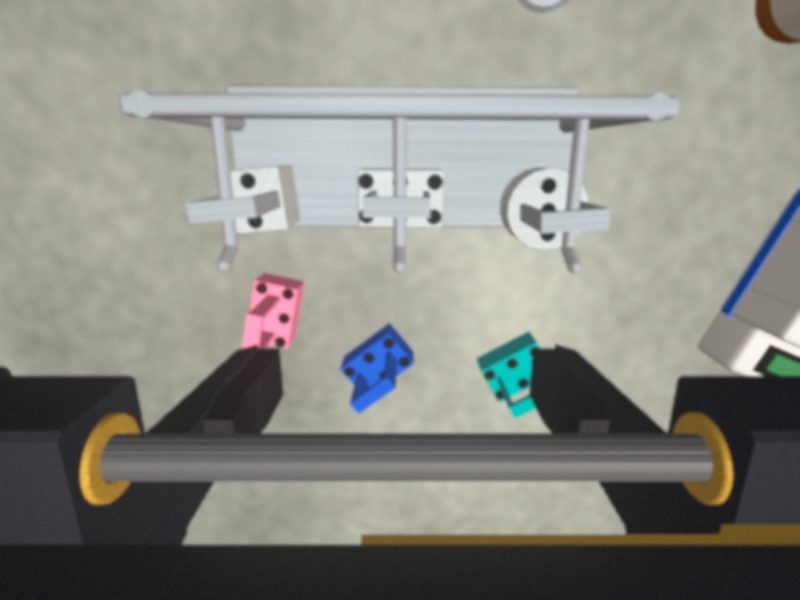

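The wrist view clearly shows the grey rectangular block in the middle: handle bar at (397,207), block top corners from (359,170) to (443,226). The square block is on the left at (265,195) and the round one on the right at (548,205). Next I fit the block's pose from these.

```bash
python3 - <<'E'
from h import *
import pickle
c=pickle.load(open("w1.pkl","rb"))
L=np.array([(20,30,99),(20,-30,99),(-20,30,99),(-20,-30,99),(6,20,154),(6,-20,154),(-6,20,154),(-6,-20,154)])/1e3
uv=np.array([(359,170),(442,170),(357,226),(443,226),(363,197),(430,197),(363,216),(430,216)])*.64
v,r=fit(c,L,uv,[.56,.19,.16]);print("block",v,np.degrees(v[2]),r.round(1).tolist())
L=np.array([(-34,0,163),(-34,105,163),(-34,-105,163),(60,0,156),(60,150,156),(60,-150,156)])/1e3
uv=np.array([(400,266),(222,266),(576,266),(400,104),(130,103),(670,107)])*.64
k,r=fit(c,L,uv,[.56,.19,.16]);print("rack",k,np.degrees(k[2]),r.round(1).tolist())
go([v[0],v[1],.2],v[2]);go([v[0],v[1],.112],v[2])
E
```

```text
block [0.5713 0.1951 0.1635] 9.365684593129819 [[-2.4, -0.7], [-0.1, -0.7], [-0.1, 0.4], [-1.5, 0.4], [0.0, -0.4], [0.9, -0.3], [0.3, 0.7], [0.7, 0.7]]
rack [0.5682 0.1932 0.1574] 9.016669835305699 [[-0.4, 4.0], [0.1, 3.2], [0.2, 4.7], [0.0, -0.7], [-2.2, -1.3], [1.9, -1.3]]
shift mm [44.1172 -6.6886 78.7087] turn deg [ 0.0075  0.102  -0.0082]
shift mm [ 44.2738  -6.7001 166.7086] turn deg [ 0.0075  0.102  -0.0082]
```

Call:
servo_tool:
  targets:
    - {"grip":1,"x":0.044,"y":-0.006,"z":0.02,"wx":0,"wy":0,"wz":0}
    - {"grip":1,"x":0.044,"y":-0.006,"z":0.06,"wx":0,"wy":0,"wz":0}
    - {"grip":1,"x":0.044,"y":-0.006,"z":0.1,"wx":0,"wy":0,"wz":0}
    - {"grip":1,"x":0.044,"y":-0.006,"z":0.12,"wx":0,"wy":0,"wz":0}
    - {"grip":1,"x":0.044,"y":-0.006,"z":0.12,"wx":0,"wy":0,"wz":0}

```text
clock: 2.7
tool_pos: [0.5708, 0.1921, 0.1586]
eef_rot: [3.131, 0.25, -0.005]
ft_force: [0.3, 0.8, 0.0]
finger_gap: 0.0882
gripper_force: 0.0
```

```bash
python3 - <<'E'
from h import *
import pickle
s=arm.get_state();go([.5713,.1951,.112],.16)
c=arm.calibration("wrist");im=arm.get_image("wrist");cv2.imwrite("pics/w2.png",im)
pickle.dump(c,open("w2.pkl","wb"))
cv2.imwrite("pics/w2v.png",cv2.resize(im,(800,600),interpolation=cv2.INTER_CUBIC))
E
```

```text
shift mm [ 1.1503 -2.8992 46.615 ] turn deg [ 0.0036  0.1683 -0.0373]
```

View pics/w2v.png

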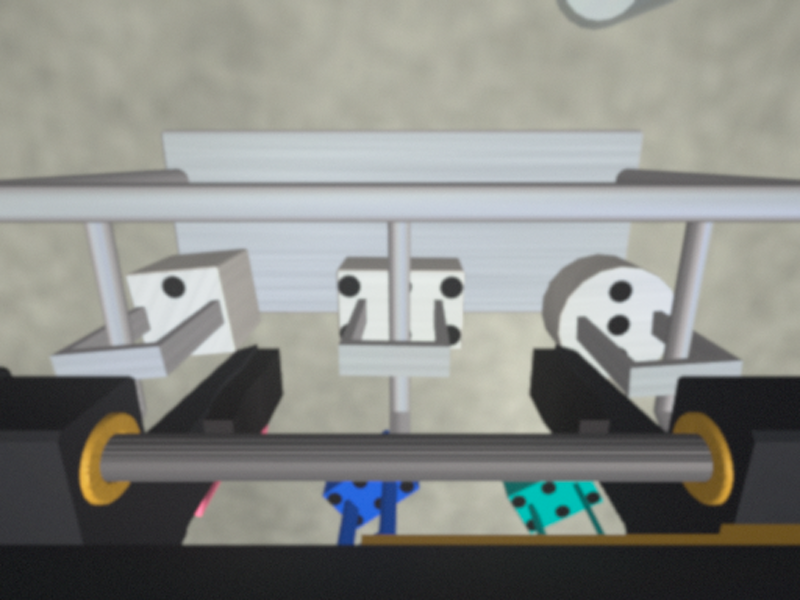

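The fingers straddle the middle handle, whose bar top is about (340–450, 347–375). The neighbours are clear of the fingers. A quick numeric refit gives the offset.

```bash
python3 - <<'E'
from h import *
import pickle
c=pickle.load(open("w2.pkl","rb"))
L=np.array([(20,30,99),(20,-30,99),(6,20,154),(6,-20,154),(-6,20,154),(-6,-20,154)])/1e3
uv=np.array([(339,269),(463,269),(340,346),(450,346),(340,375),(450,375)])*.64
v,r=fit(c,L,uv,[.56,.19,.16]);print("block",v,np.degrees(v[2]),r.round(1).tolist())
go([v[0],v[1],.112],v[2])
print(project(c,[np.r_[arm.get_state()["tool_pos"]]])/.64)
E
```

```text
block [0.5714 0.196  0.1523] 8.726920183590757 [[-3.6, 0.2], [-0.3, 0.7], [-0.2, -0.8], [0.9, -0.4], [0.5, 0.0], [0.1, 0.4]]
shift mm [ 0.0243 -3.5684 48.387 ] turn deg [ 0.005  -0.0146  0.4169]
[[405.3604 368.4226]]
```

Call:
servo_tool:
  targets:
    - {"grip":1,"x":0.001,"y":-0.003,"z":0.01,"wx":0,"wy":0,"wz":0}
    - {"grip":1,"x":0.001,"y":-0.003,"z":0.03,"wx":0,"wy":0,"wz":0}
    - {"grip":1,"x":0.001,"y":-0.003,"z":0.046,"wx":0,"wy":0,"wz":0}
    - {"grip":1,"x":0.001,"y":-0.003,"z":0.046,"wx":0,"wy":0,"wz":0}

```text
clock: 3.25
tool_pos: [0.5706, 0.196, 0.1113]
eef_rot: [3.131, 0.252, -0.007]
ft_force: [-0.1, -0.4, 0.1]
finger_gap: 0.0882
gripper_force: 0.0
```

Call:
servo_tool:
  targets:
    - {"grip":0.2,"x":0,"y":0,"z":0,"wx":0,"wy":0,"wz":0}
    - {"grip":-0.3,"x":0,"y":0,"z":0,"wx":0,"wy":0,"wz":0}
    - {"grip":-1,"x":0,"y":0,"z":0,"wx":0,"wy":0,"wz":0}
    - {"grip":-1,"x":0,"y":0,"z":0,"wx":0,"wy":0,"wz":0}
    - {"grip":-1,"x":0,"y":0,"z":0,"wx":0,"wy":0,"wz":0}

```text
clock: 3.88
tool_pos: [0.5723, 0.1961, 0.1139]
eef_rot: [3.131, 0.252, 0.0]
ft_force: [1.1, -1.4, 0.2]
finger_gap: 0.0402
gripper_force: 2.9
```

Call:
servo_tool:
  targets:
    - {"grip":-1,"x":0,"y":0,"z":0,"wx":0,"wy":0,"wz":0}
    - {"grip":-1,"x":0,"y":0,"z":0,"wx":0,"wy":0,"wz":0}
    - {"grip":-1,"x":0,"y":0,"z":-0.01,"wx":0,"wy":0,"wz":0}
    - {"grip":-1,"x":0,"y":0,"z":-0.02,"wx":0,"wy":0,"wz":0}
    - {"grip":-1,"x":0,"y":0,"z":-0.028,"wx":0,"wy":0,"wz":0}

```text
clock: 4.5
tool_pos: [0.5725, 0.1963, 0.1427]
eef_rot: [-3.131, -0.252, -0.001]
ft_force: [-0.2, -0.0, -2.4]
finger_gap: 0.0399
gripper_force: 29.8
```

Call:
servo_tool:
  targets:
    - {"grip":-1,"x":-0.02,"y":0,"z":0,"wx":0,"wy":0,"wz":0}
    - {"grip":-1,"x":-0.05,"y":0,"z":0,"wx":0,"wy":0,"wz":0}
    - {"grip":-1,"x":-0.08,"y":0,"z":0,"wx":0,"wy":0,"wz":0}
    - {"grip":-1,"x":-0.12,"y":0,"z":-0.03,"wx":0,"wy":0,"wz":0}
    - {"grip":-1,"x":-0.14,"y":0,"z":-0.06,"wx":0,"wy":0,"wz":0}

```text
clock: 5.12
tool_pos: [0.4319, 0.1736, 0.2022]
eef_rot: [3.131, 0.252, -0.003]
ft_force: [-0.7, -0.0, -2.0]
finger_gap: 0.0398
gripper_force: 29.8
```

```bash
python3 - <<'E'
from h import *
import pickle
go([.55,-.22,.23],-.22)
go([.46,-.16,.23],-.22)
c=arm.calibration("top");im=arm.get_image("top");cv2.imwrite("pics/top1.png",im)
a=cv2.resize(im[140:270,110:370],None,fx=3,fy=3,interpolation=cv2.INTER_CUBIC);cv2.imwrite("pics/top1v.png",a)
E
```

```text
shift mm [ 53.6285 407.4712 -27.9513] turn deg [ 0.0115  0.0956 21.8058]
shift mm [-25.6199 333.8527 -27.8106] turn deg [ 0.0115  0.0956 21.8058]
```

View pics/top1v.png

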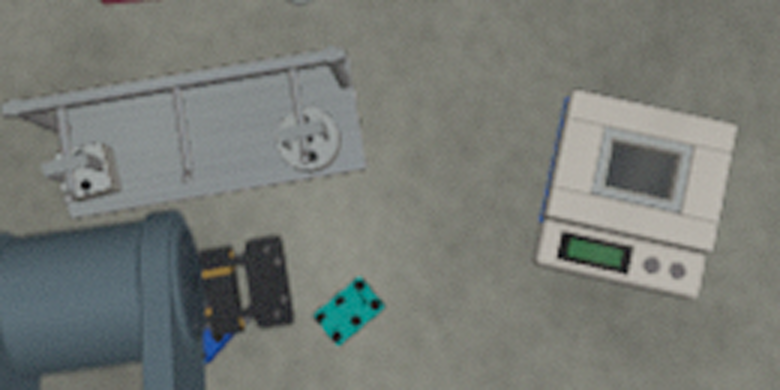

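The block is off its hook in the gripper, hidden under the wrist. The square block at (90,170) and the round one at (308,140) are still hanging, and the heater rim is at about (643,170). I now move to a viewing pose just in front of the well.

Call:
servo_tool:
  targets:
    - {"grip":-1,"x":-0.006,"y":0.045,"z":-0.01,"wx":0,"wy":0,"wz":4}
    - {"grip":-1,"x":-0.012,"y":0.1,"z":-0.028,"wx":0,"wy":0,"wz":8}
    - {"grip":-1,"x":-0.018,"y":0.155,"z":-0.028,"wx":0,"wy":0,"wz":12}
    - {"grip":-1,"x":-0.024,"y":0.21,"z":-0.028,"wx":0,"wy":0,"wz":16}
    - {"grip":-1,"x":-0.028,"y":0.26,"z":-0.028,"wx":0,"wy":0,"wz":20}

```text
clock: 5.8
tool_pos: [0.4482, -0.0895, 0.2301]
eef_rot: [3.127, -0.301, 0.002]
ft_force: [1.7, 1.0, -2.5]
finger_gap: 0.0396
gripper_force: 29.8
```

```bash
python3 - <<'E'
from h import *
go([.46,-.20,.23],-.22)
E
```

```text
shift mm [ 32.6089 106.2531   0.1677] turn deg [ 0.0188 -0.0899  1.624 ]
```

Call:
servo_tool:
  targets:
    - {"grip":-1,"x":0.015,"y":0.045,"z":0,"wx":0,"wy":0,"wz":1.6}
    - {"grip":-1,"x":0.025,"y":0.085,"z":0,"wx":0,"wy":0,"wz":1.6}
    - {"grip":-1,"x":0.032,"y":0.106,"z":0,"wx":0,"wy":0,"wz":1.6}
    - {"grip":-1,"x":0.032,"y":0.106,"z":0,"wx":0,"wy":0,"wz":1.6}
    - {"grip":-1,"x":0.032,"y":0.106,"z":0,"wx":0,"wy":0,"wz":1.6}

```text
clock: 6.42
tool_pos: [0.4594, -0.1964, 0.2295]
eef_rot: [-3.122, 0.339, 0.001]
ft_force: [-0.7, -0.1, -2.9]
finger_gap: 0.0399
gripper_force: 29.8
```

```bash
python3 - <<'E'
from h import *
import pickle
s=arm.get_state();print(s["tool_pos"],s["eef_rot"])
c=arm.calibration("wrist");im=arm.get_image("wrist");cv2.imwrite("pics/w3.png",im)
pickle.dump((c,s),open("w3.pkl","wb"))
cv2.imwrite("pics/w3v.png",cv2.resize(im,(800,600),interpolation=cv2.INTER_CUBIC))
E
```

```text
[ 0.4594 -0.1964  0.2295] [-3.1224  0.3386  0.0007]
```

View pics/w3v.png

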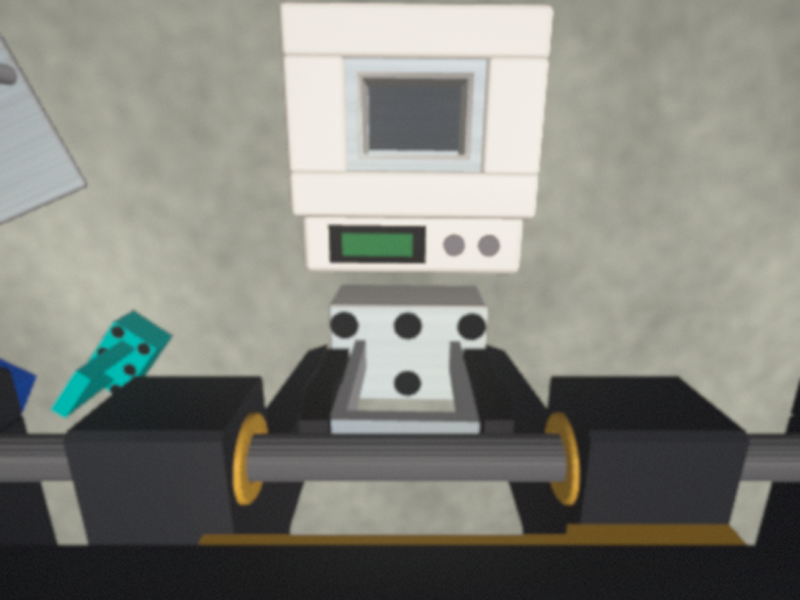

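The wrist view shows the heater with its well at about (415,115). The block hangs level and square in the fingers, its far top edge running from (331,306) to (487,306). I fit both in the same camera, so calibration error cancels.

```bash
python3 - <<'E'
from h import *
import pickle
c,s=pickle.load(open("w3.pkl","rb"))
L=np.array([(62,80,80),(62,-80,80),(-62,-80,80),(-62,80,80),(25,35,80),(25,-35,80),(-25,-35,80),(-25,35,80),(-106,80,52),(-106,-80,52)])/1e3
uv=np.array([(281,3),(552,6),(536,216),(294,215),(360,73),(475,72),(470,158),(363,158),(308,270),(519,271)])*.64
h,r=fit(c,L,uv,[.55,-.22,-.22]);print("heater",h,np.degrees(h[2]),r.round(1).tolist())
z=s["tool_pos"][2]-.043
L=np.array([(20,30,30),(20,-30,30),(20,30,0),(20,-30,0),(-6,20,85),(-6,-20,85)])/1e3;
uvb=np.array([(331,306),(487,306),(339,286),(481,286),(332,432),(479,432)])*.64
f=lambda w:(project(c,place(w[:3],L+[0,0,w[3]]))-uvb).ravel()
q=least_squares(f,[.46,-.196,-.21,z],loss="soft_l1");b=q.x;print("block",b,np.degrees(b[2]),q.fun.reshape(-1,2).round(1).tolist(),"z nominal",z)
print("tool",s["tool_pos"],R.from_rotvec(s["eef_rot"]).as_matrix()[:2,0])
t=R.from_rotvec(s["eef_rot"]).as_matrix();yaw=np.arctan2(t[1,0],t[0,0]);print("tool yaw",np.degrees(yaw))
d=np.r_[h[:2]-b[:2],0];print("shift x,y mm",t.T@d*1e3,"turn wz",-np.degrees(h[2]-b[2]))
go([h[0],h[1],.23],h[2])
E
```

```text
heater [ 0.551  -0.2235 -0.2205] -12.631971464390755 [[-2.3, -2.3], [4.0, -3.4], [2.1, 1.9], [-1.3, 1.9], [-1.2, -1.4], [0.8, -0.4], [1.5, 0.7], [-1.8, 0.4], [-1.8, 2.0], [2.7, 1.9]]
block [ 0.4548 -0.1966 -0.2184  0.1736] -12.51311447471383 [[1.3, -1.0], [-2.0, -0.8], [2.5, -1.3], [-5.0, -1.1], [6.4, 8.6], [-1.8, 8.7]] z nominal 0.18646273171520633
tool [ 0.4594 -0.1964  0.2295] [ 0.9768 -0.2144]
tool yaw -12.378191645382733
shift x,y mm [99.773   5.6331 -0.059 ] turn wz 0.1188569896769236
shift mm [95.2911  7.1598 -0.5085] turn deg [-0.0367  0.0261  0.2886]
```

```bash
python3 - <<'E'
from h import *
import pickle
c,s=pickle.load(open("w3.pkl","rb"))
t=R.from_rotvec(s["eef_rot"]).as_matrix()
def fz(L,uv,v0):
    q=least_squares(lambda w:(project(c,place(w[:3],L/1e3+[0,0,w[3]]))-np.array(uv)*.64).ravel(),v0,loss="soft_l1");print(q.x,np.degrees(q.x[2]),q.fun.reshape(-1,2).round(1).tolist());return q.x
h=fz(np.array([(62,80,80),(62,-80,80),(-62,-80,80),(-62,80,80),(25,35,80),(25,-35,80),(-25,-35,80),(-25,35,80),(-106,80,52),(-106,-80,52)]),[(281,3),(552,6),(536,216),(294,215),(360,73),(475,72),(470,158),(363,158),(308,270),(519,271)],[.55,-.22,-.22,0])
b=fz(np.array([(20,30,30),(20,-30,30),(20,30,0),(20,-30,0),(6,20,85),(6,-20,85)]),[(331,306),(487,306),(339,286),(481,286),(332,421),(479,421)],[.46,-.196,-.21,.186])
print("shift",t.T@np.r_[h[:2]-b[:2],0]*1e3,"wz",-np.degrees(h[2]-b[2]))
E
```

```text
[ 0.5515 -0.2236 -0.2215 -0.0092] -12.69002212434029 [[0.4, 0.3], [0.9, -0.7], [-0.5, 0.3], [0.7, 0.2], [-0.3, -0.2], [-0.7, 0.8], [0.1, 0.2], [-1.0, -0.2], [-0.3, -0.4], [0.7, -0.4]]
[ 0.4568 -0.1965 -0.2216  0.1824] -12.697980458795145 [[-2.1, 0.3], [-0.3, 0.9], [-0.0, -0.7], [-3.9, -0.3], [0.9, -0.3], [1.4, 0.1]]
shift [98.2579  6.1864 -0.0587] wz -0.007958334454854093
```

Call:
servo_tool:
  targets:
    - {"grip":-1,"x":0.045,"y":0.003,"z":0,"wx":0,"wy":0,"wz":0.2}
    - {"grip":-1,"x":0.097,"y":0.0065,"z":0,"wx":0,"wy":0,"wz":0.2}
    - {"grip":-1,"x":0.097,"y":0.0065,"z":0.04,"wx":0,"wy":0,"wz":0.2}
    - {"grip":-1,"x":0.097,"y":0.0065,"z":0.08,"wx":0,"wy":0,"wz":0.2}
    - {"grip":-1,"x":0.097,"y":0.0065,"z":0.097,"wx":0,"wy":0,"wz":0.2}

```text
clock: 7.1
tool_pos: [0.5516, -0.2223, 0.1301]
eef_rot: [-3.121, 0.342, 0.006]
ft_force: [0.6, 0.1, -2.5]
finger_gap: 0.0399
gripper_force: 29.9
```

Call:
servo_tool:
  targets:
    - {"grip":-1,"x":0,"y":0,"z":0,"wx":0,"wy":0,"wz":0}
    - {"grip":-1,"x":0,"y":0,"z":0,"wx":0,"wy":0,"wz":0}

```text
clock: 7.35
tool_pos: [0.5539, -0.225, 0.1347]
eef_rot: [3.121, -0.344, 0.004]
ft_force: [0.4, 0.6, -1.6]
finger_gap: 0.0394
gripper_force: 29.9
```

```bash
python3 - <<'E'
from h import *
import pickle
s=arm.get_state();print(s["tool_pos"],s["eef_rot"])
c=arm.calibration("wrist");im=arm.get_image("wrist");cv2.imwrite("pics/w4.png",im)
pickle.dump((c,s),open("w4.pkl","wb"))
cv2.imwrite("pics/w4v.png",cv2.resize(im[100:300,110:410],(800,533),interpolation=cv2.INTER_CUBIC))
E
```

```text
[ 0.5539 -0.225   0.1347] [ 3.1213 -0.3443  0.0044]
```

View pics/w4v.png

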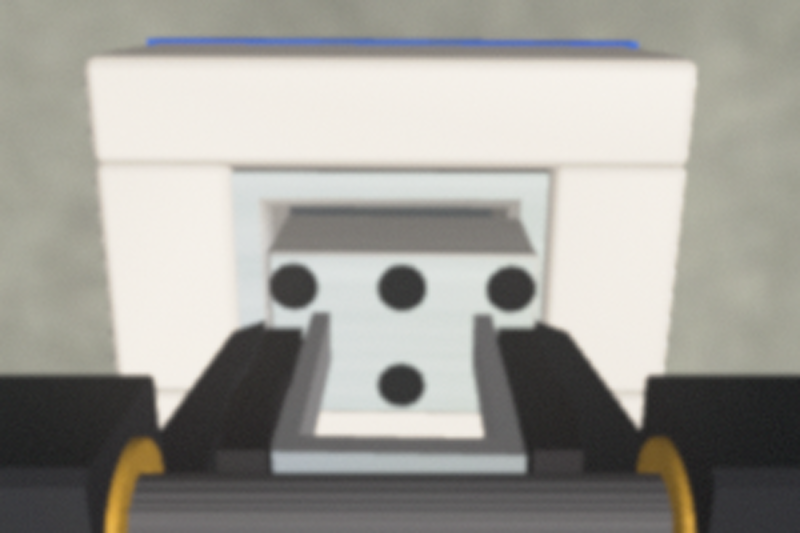

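The block is over the well. The well's chamfer far edge runs (263–520, 202) and the block's bottom far edge (285–508, 215), so the block sits about 1 mm to the right. Housing corners are at (88,60) and (695,63). I work out the offset.

```bash
python3 - <<'E'
from h import *
import pickle
c,s=pickle.load(open("w4.pkl","rb"))
t=R.from_rotvec(s["eef_rot"]).as_matrix()
def fz(L,uv,v0):
    uv=np.array(uv)*.375+[110,100]
    q=least_squares(lambda w:(project(c,place(w[:3],L/1e3+[0,0,w[3]]))-uv).ravel(),v0,loss="soft_l1");print(q.x,np.degrees(q.x[2]),q.fun.reshape(-1,2).round(1).tolist());return q.x
h=fz(np.array([(62,80,80),(62,-80,80),(25,35,80),(25,-35,80)]),[(88,60),(695,63),(263,202),(520,202)],[.55,-.22,-.22,0])
b=fz(np.array([(20,30,30),(20,-30,30),(20,30,0),(20,-30,0),(6,20,85),(6,-20,85)]),[(271,252),(536,252),(285,215),(508,215),(273,453),(527,453)],[.55,-.22,-.21,.09])
print("shift",t.T@np.r_[h[:2]-b[:2],0]*1e3,"wz",-np.degrees(h[2]-b[2]))
E
```

```text
[ 0.5488 -0.222  -0.2245 -0.0068] -12.863845219368935 [[-0.5, 0.7], [0.5, 0.6], [0.6, -0.9], [-0.6, -0.5]]
[ 0.5527 -0.2251 -0.2227  0.0893] -12.757245376393149 [[-3.1, 0.6], [0.3, 0.8], [-1.0, 0.8], [3.3, 1.0], [-0.3, -1.5], [0.7, -1.3]]
shift [-4.5265 -2.2462 -0.0157] wz 0.1065998429757865
```

Call:
servo_tool:
  targets:
    - {"grip":-1,"x":-0.0025,"y":-0.002,"z":0,"wx":0,"wy":0,"wz":0}
    - {"grip":-1,"x":-0.0025,"y":-0.002,"z":0.004,"wx":0,"wy":0,"wz":0}
    - {"grip":-1,"x":-0.0025,"y":-0.002,"z":0.008,"wx":0,"wy":0,"wz":0}
    - {"grip":-1,"x":-0.0025,"y":-0.002,"z":0.011,"wx":0,"wy":0,"wz":0}
    - {"grip":-1,"x":-0.0025,"y":-0.002,"z":0.014,"wx":0,"wy":0,"wz":0}

```text
clock: 8.02
tool_pos: [0.5507, -0.2221, 0.1183]
eef_rot: [-3.122, 0.345, 0.0]
ft_force: [-0.8, -0.1, -2.2]
finger_gap: 0.04
gripper_force: 29.9
```

Call:
servo_tool:
  targets:
    - {"grip":-1,"x":0,"y":0,"z":0.002,"wx":0,"wy":0,"wz":0}
    - {"grip":-1,"x":0,"y":0,"z":0.004,"wx":0,"wy":0,"wz":0}
    - {"grip":-1,"x":0,"y":0,"z":0.006,"wx":0,"wy":0,"wz":0}
    - {"grip":-1,"x":0,"y":0,"z":0.008,"wx":0,"wy":0,"wz":0}
    - {"grip":-1,"x":0,"y":0,"z":0.01,"wx":0,"wy":0,"wz":0}

```text
clock: 8.65
tool_pos: [0.5508, -0.2221, 0.1086]
eef_rot: [3.123, -0.345, 0.0]
ft_force: [0.1, -0.2, -2.4]
finger_gap: 0.0398
gripper_force: 29.9
```

Call:
servo_tool:
  targets:
    - {"grip":-1,"x":0,"y":0,"z":0.0015,"wx":0,"wy":0,"wz":0}
    - {"grip":-1,"x":0,"y":0,"z":0.003,"wx":0,"wy":0,"wz":0}
    - {"grip":-1,"x":0,"y":0,"z":0.0045,"wx":0,"wy":0,"wz":0}
    - {"grip":-1,"x":0,"y":0,"z":0.006,"wx":0,"wy":0,"wz":0}
    - {"grip":-1,"x":0,"y":0,"z":0.0075,"wx":0,"wy":0,"wz":0}

```text
clock: 9.28
tool_pos: [0.5511, -0.2222, 0.1014]
eef_rot: [3.122, -0.345, 0.001]
ft_force: [-0.0, 1.7, 4.1]
finger_gap: 0.0395
gripper_force: 29.9
```

Contact: the net force is about +6 N on the plate. I keep pressing slowly.

Call:
servo_tool:
  targets:
    - {"grip":-1,"x":0,"y":0,"z":0.0015,"wx":0,"wy":0,"wz":0}
    - {"grip":-1,"x":0,"y":0,"z":0.003,"wx":0,"wy":0,"wz":0}
    - {"grip":-1,"x":0,"y":0,"z":0.0045,"wx":0,"wy":0,"wz":0}
    - {"grip":-1,"x":0,"y":0,"z":0.006,"wx":0,"wy":0,"wz":0}
    - {"grip":-1,"x":0,"y":0,"z":0.007,"wx":0,"wy":0,"wz":0}

```text
clock: 9.9
tool_pos: [0.5513, -0.2224, 0.095]
eef_rot: [3.122, -0.345, 0.002]
ft_force: [-1.3, 1.1, 10.6]
finger_gap: 0.0396
gripper_force: 29.9
```

Call:
servo_tool:
  targets:
    - {"grip":-1,"x":0,"y":0,"z":0.0005,"wx":0,"wy":0,"wz":0}
    - {"grip":-1,"x":0,"y":0,"z":0.001,"wx":0,"wy":0,"wz":0}
    - {"grip":-1,"x":0,"y":0,"z":0.0015,"wx":0,"wy":0,"wz":0}
    - {"grip":-1,"x":0,"y":0,"z":0.0015,"wx":0,"wy":0,"wz":0}

```text
clock: 10.4
tool_pos: [0.5515, -0.2227, 0.0948]
eef_rot: [3.122, -0.345, 0.003]
ft_force: [-3.2, 2.0, 15.4]
finger_gap: 0.0395
gripper_force: 29.9
```

The force rises while the position holds, at a bottom height of about 50 mm, so the block looks home. I ease off, release, rise and look.

Call:
servo_tool:
  targets:
    - {"grip":-1,"x":0,"y":0,"z":-0.001,"wx":0,"wy":0,"wz":0}
    - {"grip":-0.1,"x":0,"y":0,"z":-0.0015,"wx":0,"wy":0,"wz":0}
    - {"grip":0.5,"x":0,"y":0,"z":-0.0015,"wx":0,"wy":0,"wz":0}
    - {"grip":0.7,"x":0,"y":0,"z":-0.0015,"wx":0,"wy":0,"wz":0}
    - {"grip":0.7,"x":0,"y":0,"z":-0.0015,"wx":0,"wy":0,"wz":0}

```text
clock: 11.02
tool_pos: [0.5504, -0.2219, 0.0936]
eef_rot: [-3.122, 0.345, 0.002]
ft_force: [-0.6, -0.3, 0.5]
finger_gap: 0.0674
gripper_force: 0.0
```

Call:
servo_tool:
  targets:
    - {"grip":0.7,"x":0,"y":0,"z":-0.01,"wx":0,"wy":0,"wz":0}
    - {"grip":0.7,"x":0,"y":0,"z":-0.03,"wx":0,"wy":0,"wz":0}
    - {"grip":0.7,"x":0,"y":0,"z":-0.06,"wx":0,"wy":0,"wz":0}
    - {"grip":0.7,"x":-0.03,"y":0,"z":-0.1,"wx":0,"wy":0,"wz":0}
    - {"grip":0.7,"x":-0.08,"y":0,"z":-0.12,"wx":0,"wy":0,"wz":0}

```text
clock: 11.65
tool_pos: [0.4738, -0.2057, 0.2184]
eef_rot: [3.12, -0.344, 0.008]
ft_force: [-0.5, 0.5, 0.7]
finger_gap: 0.0749
gripper_force: 0.0
```

Call:
servo_tool:
  targets:
    - {"grip":0.7,"x":0,"y":0,"z":0,"wx":0,"wy":0,"wz":0}
    - {"grip":0.7,"x":0,"y":0,"z":0,"wx":0,"wy":0,"wz":0}

```text
clock: 11.9
tool_pos: [0.4735, -0.2052, 0.2155]
eef_rot: [3.121, -0.345, 0.004]
ft_force: [0.2, -0.1, 0.0]
finger_gap: 0.0749
gripper_force: 0.0
```

```bash
python3 - <<'E'
from h import *
import pickle
s=arm.get_state();print(s["tool_pos"],s["eef_rot"])
c=arm.calibration("wrist");im=arm.get_image("wrist");cv2.imwrite("pics/w5.png",im)
pickle.dump((c,s),open("w5.pkl","wb"))
o=np.vstack([cv2.resize(im[0:200,110:410],(600,400),interpolation=cv2.INTER_CUBIC),cv2.resize(arm.get_image("scene")[80:310,110:410],(600,460))[200:400] if 0 else cv2.resize(arm.get_image("scene")[200:300,110:260],(300,200),interpolation=cv2.INTER_CUBIC).repeat(1,0) if 0 else np.hstack([cv2.resize(arm.get_image("scene")[200:300,110:260],(300,200)),cv2.resize(arm.get_image("scene")[85:185,230:380],(300,200))])])
cv2.imwrite("pics/w5v.png",o)
E
```

```text
[ 0.4735 -0.2052  0.2155] [ 3.1212 -0.3455  0.0039]
```

View pics/w5v.png

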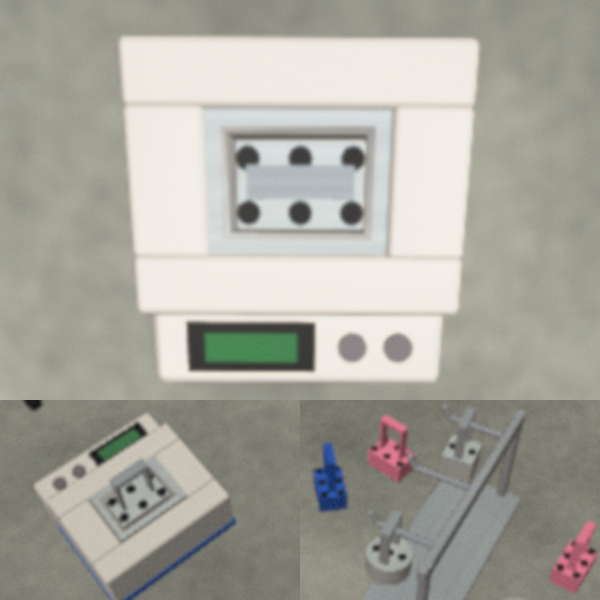

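The block sits in the well, level and square, with rim (222–376) and block (233–366) at the same scale. The other blocks hang undisturbed. I finish with a gentle press on the handle bar with shut fingers to confirm it is home; the bar should be at z = 0.135.

```bash
python3 - <<'E'
from h import *
go([.5507,-.2222,.160],-.221)
E
```

```text
shift mm [79.3417  0.0846 53.8581] turn deg [-0.0161  0.0248  0.0606]
```

Call:
servo_tool:
  targets:
    - {"grip":-1,"x":0,"y":0,"z":0,"wx":0,"wy":0,"wz":0}
    - {"grip":-1,"x":0,"y":0,"z":0,"wx":0,"wy":0,"wz":0}
    - {"grip":-1,"x":0.04,"y":0,"z":0,"wx":0,"wy":0,"wz":0}
    - {"grip":-1,"x":0.079,"y":0,"z":0.02,"wx":0,"wy":0,"wz":0}
    - {"grip":-1,"x":0.079,"y":0,"z":0.05,"wx":0,"wy":0,"wz":0}

```text
clock: 12.68
tool_pos: [0.5526, -0.2229, 0.1642]
eef_rot: [3.121, -0.344, 0.005]
ft_force: [-0.6, 0.1, -0.7]
finger_gap: 0.0272
gripper_force: 0.0
```

Call:
servo_tool:
  targets:
    - {"grip":-1,"x":0,"y":0,"z":0,"wx":0,"wy":0,"wz":0}
    - {"grip":-1,"x":0,"y":0,"z":0.006,"wx":0,"wy":0,"wz":0}
    - {"grip":-1,"x":0,"y":0,"z":0.012,"wx":0,"wy":0,"wz":0}
    - {"grip":-1,"x":0,"y":0,"z":0.018,"wx":0,"wy":0,"wz":0}
    - {"grip":-1,"x":0,"y":0,"z":0.021,"wx":0,"wy":0,"wz":0}

```text
clock: 13.3
tool_pos: [0.5497, -0.2219, 0.1432]
eef_rot: [3.123, -0.345, 0.0]
ft_force: [-1.2, -0.3, -0.5]
finger_gap: 0.0002
gripper_force: 0.0
```

Call:
servo_tool:
  targets:
    - {"grip":-1,"x":0,"y":0,"z":0.002,"wx":0,"wy":0,"wz":0}
    - {"grip":-1,"x":0,"y":0,"z":0.0035,"wx":0,"wy":0,"wz":0}
    - {"grip":-1,"x":0,"y":0,"z":0.005,"wx":0,"wy":0,"wz":0}
    - {"grip":-1,"x":0,"y":0,"z":0.0065,"wx":0,"wy":0,"wz":0}

```text
clock: 13.8
tool_pos: [0.5499, -0.222, 0.1367]
eef_rot: [3.122, -0.345, 0.0]
ft_force: [-0.3, 0.8, 0.4]
finger_gap: 0.0
gripper_force: 0.0
```

Call:
servo_tool:
  targets:
    - {"grip":-1,"x":0,"y":0,"z":0.0005,"wx":0,"wy":0,"wz":0}
    - {"grip":-1,"x":0,"y":0,"z":0.001,"wx":0,"wy":0,"wz":0}
    - {"grip":-1,"x":0,"y":0,"z":0.0015,"wx":0,"wy":0,"wz":0}

```text
clock: 14.18
tool_pos: [0.5499, -0.222, 0.1354]
eef_rot: [3.122, -0.345, 0.0]
ft_force: [-0.7, 0.4, 2.4]
finger_gap: 0.0005
gripper_force: 1.5
```

Contact comes at z of about 0.1355, as expected for home. A little more force confirms the stop.

Call:
servo_tool:
  targets:
    - {"grip":-1,"x":0,"y":0,"z":0.0007,"wx":0,"wy":0,"wz":0}
    - {"grip":-1,"x":0,"y":0,"z":0.0014,"wx":0,"wy":0,"wz":0}
    - {"grip":-1,"x":0,"y":0,"z":0.002,"wx":0,"wy":0,"wz":0}
    - {"grip":-1,"x":0,"y":0,"z":0.002,"wx":0,"wy":0,"wz":0}

```text
clock: 14.68
tool_pos: [0.5508, -0.2224, 0.1354]
eef_rot: [3.121, -0.345, 0.004]
ft_force: [-2.9, 2.4, 11.8]
finger_gap: 0.0005
gripper_force: 5.8
```

It holds firm at 12 N, above the plate's 6 N, so the block is home. I retreat and hand in.

Call:
servo_tool:
  targets:
    - {"grip":-1,"x":0,"y":0,"z":-0.01,"wx":0,"wy":0,"wz":0}
    - {"grip":-1,"x":0,"y":0,"z":-0.05,"wx":0,"wy":0,"wz":0}
    - {"grip":-1,"x":0,"y":0,"z":-0.1,"wx":0,"wy":0,"wz":0}
    - {"grip":-1,"x":-0.04,"y":0,"z":-0.11,"wx":0,"wy":0,"wz":0}
    - {"grip":-1,"x":-0.04,"y":0,"z":-0.11,"wx":0,"wy":0,"wz":0}

```text
clock: 15.3
tool_pos: [0.5099, -0.2129, 0.2446]
eef_rot: [3.122, -0.346, 0.002]
ft_force: [0.2, 0.5, -0.5]
finger_gap: 0.0006
gripper_force: 0.0
```

```bash
python3 - <<'E'
from h import *
print(arm.get_state()["tool_pos"],arm.get_state()["ft_force"]);print(arm.hand_in())
E
```

```text
[ 0.5099 -0.2129  0.2446] [ 0.2042  0.4757 -0.4654]
the job is handed in; nothing more can be done
None
```

The rectangular block is in the heater well, pressed home and released, and the job is handed in; no verdict came back, but the handle bar stopped firm at z = 0.135 under 12 N, which is where it sits when flush.

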